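# Slide the tall spice crate home into its berth

## Task

Push the tall, narrow wooden spice crate across the worktop, to the left, into the low metal berth, square and all the way home against the berth's back rail. Push slowly with the fingertips low on the crate, near its base, so that it slides upright and does not tip; do not grip, lift or jolt it, leave the jars in it alone, disturb nothing else, and take the hand away at the end.

Things in the scene. Friction and masses are not known exactly. Their poses are not given: they have to be found in the camera images.
- crate: narrow, tall, open-topped brown wooden crate, 90 mm along its x, 130 along y, 160 tall, walls 8 mm, flat faces; origin at the centre of its underside, z up, +x face towards the berth (left), so push on its -x face. Weighs 1.3 to 2 kg with its jars; slides under about 6 to 15 N; pushed more than about 60 mm up it may tip over its far lower edge. An upright glass screen stands a few cm beyond it
- berth: fixed three-sided frame of aluminium rails 25 mm high, 12 mm thick, left of the crate, open at its -x side towards the crate. Origin on the worktop where the centre of the crate's underside is when home (x axes then agree, about the world's +y). Inner face of the back rail at x = +45 mm, of the side rails at y = +-77 mm for x = 0 to 45 mm; before that they flare out by 15 mm, to x = -28 mm
- jar0: spice jar with a white top, 43 mm across, 100 mm tall, standing loose in the crate's +y compartment, below the rim; origin at the centre of its underside
- jar1: spice jar with a yellow cap, 44 mm across, 100 mm tall, standing loose in the crate's -y compartment
- tub: white and blue yoghurt tub, 72 mm across, 71 mm tall, beyond the berth; origin at the centre of its underside; bystander
- cheese: wrapped pale cheese wedge, 69x101x47 mm, behind the glass screen; origin at the centre of its underside; bystander
- tag: small price sign on a black foot (the farther of two from the robot), 26x68x75 mm, on the right part of the worktop; origin at the centre of its underside; bystander
- roll: white roll of labels standing upright, 68x112x80 mm with its loose end, on the right part of the worktop; origin at the centre of its underside; bystander
Mind the look-alikes: they are no part of the job. Leave any blue look-alike of the jar0 alone.

How it is judged:
At the end, for the whole second after the job is handed in: the crate stands upright and still on the worktop inside the berth, within 8 mm of the back rail between its side rails and square to it within 0.07 rad, with both jars standing in it (x of crate in the frame of berth between -0.008 and 0.008 m and y of crate in the frame of berth between -0.018 and 0.018 m and angle between the x axis of crate and the x axis of berth, either way round below 0.07 rad and angle between crate's own z axis and vertical below 0.05 rad and height (world z) of crate below 0.006 m and linear speed of crate below 0.01 m/s and distance between each of jar0, jar1 and crate below 0.05 m and angle between each of jar0, jar1's own z axis and vertical below 0.2 rad); the robot touches nothing.
It fails at once if the crate tips by more than 0.15 rad or is lifted more than 12 mm (angle between crate's own z axis and vertical above 0.15 rad or height (world z) of crate above 0.012 m).
It fails at once if the crate is jolted (faster than 0.35 m/s) (linear speed of crate above 0.35 m/s).
It fails at once if the hand works on the crate high up (fingers on it with the grasp point more than 100 mm above the worktop) (contact force between the fingers and crate above 1 N and height (world z) of the grasp point above 0.1 m).
It fails at once if the hand touches a jar (contact force between any of the arm, the fingers and jar0 above 0.5 N or contact force between any of the arm, the fingers and jar1 above 0.5 N).
It fails at once if a bystander is moved more than 15 mm (distance of any of tub, cheese, tag, roll from where it was at the start of the episode above 0.015 m).
It also fails if it takes over 45 s, if anything falls off the work surface, if the arm or the gripper's body presses on something with over 40 N, if the wrist force passes 120 N, or if a joint passes its speed limit or range.

## Robot

A 7-joint arm with a two-finger parallel gripper is mounted at the origin on a cart in front of the work surface, level with it; the furniture and walls round the work are solid. World frame = base frame: x ahead of the robot, y to its left, z up, the work surface at z = 0. Lengths are in m, angles in rad, forces in N, time in s.
With the tool pointing down it reaches from about 0.35 to 0.9 m from the base axis. Payload 8.1 kg.
Tool frame: the origin (TCP) lies where the fingers leave the gripper's body, on its centre line; the fingertips stand 66 mm ahead of it and the grasp point (between the pads) lies 47 mm ahead of it (arm.tip_reach is the distance from the TCP to the fingertips, in m); z points along the fingers, y is the direction in which the jaws open and shut (so a half turn about z gives the same grasp; the last joint's range is limited). The gripper opens to 92 mm and grips with 3 to 60 N. Pads are 19 mm wide; open, the fingers measure 130 mm over their backs; the gripper's body (75 mm by 190 mm) begins 47 mm behind the grasp point.
Start: joints at [-1.372, 0.434, 0.025, 1.573, -0.012, 1.134, -0.075], TCP at [0.186, 0.597, 0.292] pointing down, gripper open.
Joint ranges: [-2.62, 2.62], [-0.44, 2.09], [-1.27, 1.32], [0.08, 2.57], [-1.32, 4.46], [0.12, 2], [-2.74, 2.74]. Speed limits (rad/s): [2.22, 2.22, 3.01, 3.01, 3.14, 3.14, 3.14].

## Interface

Orientations are given as a rotation vector (axis times angle).
In Python, from cell import arm gives the robot as it stands.
- The arm moves only by the tool carry_out, never from a script. Its argument "plan" is a list of rows, each a list of 5 numbers: the shift along the world's x, y, z in cm, then the turn about the world's z in rad, then the finger opening in cm, from 0 to 9.18. In form: [[tx, ty, tz, spin, fingers], ...]. A call has 1 to 20 rows; each row is the pose to reach, as a shift and turn from the pose measured when the call began; what a row does not reach only later rows make up. A row lasts 1/10 s, in which the tool goes at most 50 mm and 8.59 degrees, less where a joint would pass 70% of its speed; a pose out of reach is approached as far as the arm can. A call with a gripper value outside its range is refused whole. The fingers move at their own pace and stop on an object; "squeeze" is the grip in N (left out, the last holds). Time passes only in rows, so rows that repeat a pose let the fingers close. It gives the time, the measured TCP pose, the force and the opening at its end, in the units of the state.
- arm.observe(): the state, without advancing time (a new reading comes with each control period).
- arm.get_image(name): name is "scene" or "top" or "wrist"; returns (picture, depth): 420x560x3 uint8, red, green, blue; 420x560 float32, m along the optical axis (not along the pixel's ray), 0 where there is no reading.
- arm.get_calibration(name): a dict with "intrinsics" (3x3 intrinsics, pixels), "rvec" (rotation vector, rad) and "tvec" (3), from world to camera coordinates, as OpenCV has them; the wrist camera has in their place "tool_from_camera" (4x4, takes a point from camera to tool coordinates, whose origin is the TCP and whose axes are the flange's). Camera axes: x right, y down, z forward; pixel columns grow to the right and rows downward; lengths in m; the calibration is good to about 2 mm. A picture is of the moment at which its call begins: read the wrist's pose just before it. get_calibration takes no time and is no camera call.
- arm.sign_off(): hands the job in, once; it reports no verdict.
The state is a dict: "clock": time; "joints": joint angles; "dq": joint speeds; "joint_efforts": joint torques, N m; "position": TCP position; "ee_rot": TCP orientation; "force": force on the tool from outside, world axes, zero at the start; "ft_torque": the same for the moment, N m; "width": opening from 0.0 (shut) to 1.0 (fully open).
Only numpy, scipy, OpenCV 4.12 (cv2) and the standard library are available. Lean on these libraries where they do the work, as an engineer would, in place of code of your own. Each camera call takes 0.05 s, during which the arm holds its last target. There are 200 camera calls.

## Working session

There is one attempt and no reset: what is moved stays moved. The work goes in short steps, Python scripts to look and compute and a tool call to move; the robot and the scene stay as the last step left them, time stands still between calls to the robot, and variables do not carry over. Pictures are saved under pics/ and viewed, about 8 in all and at most 12, crops included, and the job is handed in when it is done.

Besides the shell and the picture viewer there is one more tool, called after ">>>" as name([rows], argument=value, ...), one row to a line, values as JSON. carry_out: Moves the arm, as the interface text tells. Its arguments: {"type":"object","properties":{"plan":{"type":"array"},"squeeze":{"type":"number"}},"required":["plan"]}

```bash
mkdir -p pics; cat > h.py <<'E'
import numpy as np, cv2
from cell import arm
def cam(n):
    c=arm.get_calibration(n);K=np.array(c["intrinsics"])
    if n=="wrist":
        s=arm.observe();T=np.eye(4);T[:3,:3]=cv2.Rodrigues(np.array(s["ee_rot"],float))[0];T[:3,3]=s["position"]
        M=T@np.array(c["tool_from_camera"]);return K,M[:3,:3],M[:3,3]
    R=cv2.Rodrigues(np.array(c["rvec"],float))[0];return K,R.T,-R.T@np.array(c["tvec"]).ravel()
def cloud(n,d,C=None):
    K,R,t=C or cam(n);v,u=np.indices(d.shape)
    p=np.stack([(u-K[0,2])/K[0,0]*d,(v-K[1,2])/K[1,1]*d,d],-1)
    P=p@R.T+t;P[d==0]=np.nan;return P
def look(n,f):
    C=cam(n);im,d=arm.get_image(n);cv2.imwrite("pics/"+f+".png",im[...,::-1]);np.save(f+".npy",cloud(n,d,C));return im,d
E
python3 - <<'E'
from h import *
for n in("scene","top"):look(n,n)
print(arm.observe())
E
```

```text
{'clock': 0.1, 'joints': array([-1.37160629,  0.43513967,  0.0249988 ,  1.57397759, -0.01159986,
        1.1340044 , -0.07508269]), 'dq': array([ 1.00134995e-03, -9.29283268e-05,  6.12882142e-04, -1.49262977e-03,
       -7.71682173e-04,  6.04733185e-04, -3.46395986e-04]), 'joint_efforts': array([ 2.57433087e-03, -6.69126391e+01,  9.87545885e-01, -3.15139854e+01,
       -6.06335490e-02,  3.75266885e-02,  1.04424996e-05]), 'position': array([0.18571832, 0.59639803, 0.29154318]), 'ee_rot': array([-4.72358695e-01, -3.10580512e+00,  2.17091964e-03]), 'force': array([-0.20290427, -0.10071846, -0.46416804]), 'ft_torque': array([-0.03123149,  0.0141993 ,  0.01015196]), 'width': 1.0000635451110145}
```

View pics/scene.png

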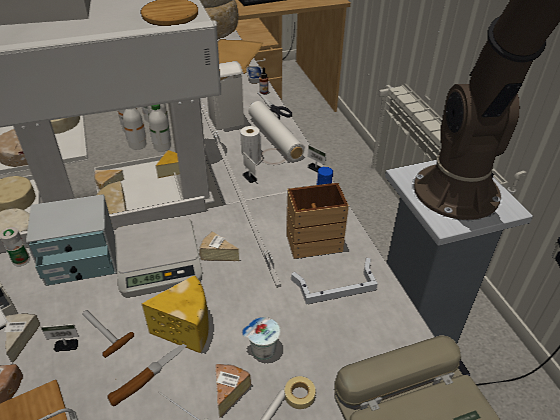

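View pics/top.png

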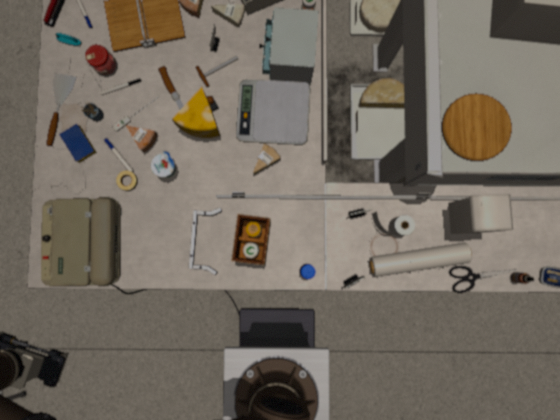

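The scene view shows the crate at (317,220), the berth at (335,283), the blue look-alike jar at (325,176), the glass screen along (250,215) and the tub at (262,338). In the top view the crate is at (251,240), the berth at (203,240), the blue jar at (307,272) and the tag at (357,213).
Things that could be mistaken for the crate: the brown cutting board, top (145,20), and the teal drawer box, top (292,45). The open-topped brown crate holding two jars, top (251,240), is the right one.

```bash
python3 - <<'E'
from h import *
for n in("top","scene"):
    P=np.load(n+".npy");x,y,z=P[...,0],P[...,1],P[...,2]
    im=cv2.imread(f"pics/{n}.png")
    hsv=cv2.cvtColor(im,cv2.COLOR_BGR2HSV)
    reg=(x>.2)&(x<.62)&(y>-.25)&(y<.35)
    rim=reg&(z>.15)&(z<.17)&(y>-.1)&(y<.2)
    q=P[rim][:,:2].astype(np.float32); 
    print(n,"rim",len(q),cv2.minAreaRect(q) if len(q) else "",np.median(P[rim][:,2]))
    m=reg&(z>.017)&(z<.035)&(y>.08)
    q=P[m];print("berth",len(q),q.min(0),q.max(0) , np.median(q[:,2]))
    np.save(n+"_b.npy",q)
    m=(x>.2)&(x<.4)&(y<-.03)&(y>-.25)&(z>.03)&(hsv[...,0]>100)&(hsv[...,0]<130)&(hsv[...,1]>120);q=P[m];print("blue",len(q),q.min(0),q.max(0))
K,R,t=cam("top");print(K[0,0],t)
im=cv2.imread("pics/top.png")[190:300,170:330];a=cv2.resize(im,None,fx=5,fy=5,interpolation=cv2.INTER_CUBIC)
cv2.imwrite("pics/crop1.png",a)
E
```

```text
top rim 504 ((0.4740692973136902, 0.07445693761110306), (0.0922984629869461, 0.1320371776819229), 83.28145599365234) 0.15928866237453487
berth 492 [0.37151475 0.08212992 0.01701111] [0.6179224  0.27099919 0.03485495] 0.024397703128046122
blue 149 [ 0.36558392 -0.10598262  0.07414682] [ 0.39997249 -0.06863457  0.10764675]
scene rim 720 ((0.47752833366394043, 0.07355082035064697), (0.10020322352647781, 0.13437043130397797), 81.71759033203125) 0.15867973446297817
berth 983 [0.37363006 0.08283625 0.01704828] [0.61972441 0.27041027 0.03498024] 0.024576910897676107
blue 177 [ 0.36630951 -0.10886069  0.06793663] [ 0.39974088 -0.06518473  0.10522115]
465.5212745464781 [ 4.43939653e-01 -1.35593572e-03  1.44419674e+00]
```

View pics/crop1.png

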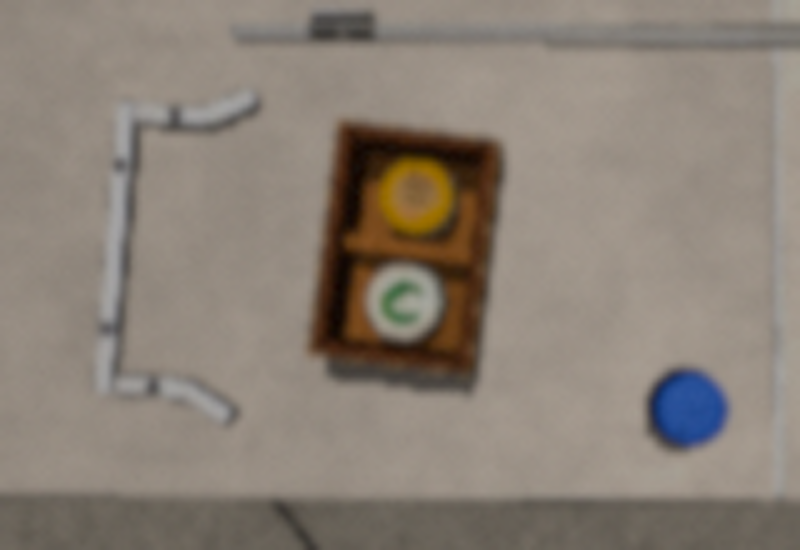

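```bash
python3 - <<'E'
from h import *
for n in("top","scene"):
    P=np.load(n+".npy");x,y,z=P[...,0],P[...,1],P[...,2]
    q=np.load(n+"_b.npy");q=q[(q[:,2]>.02)&(q[:,2]<.03)&(q[:,0]<.585)]
    xm=(q[:,0].min()+q[:,0].max())/2;print("x range",q[:,0].min(),q[:,0].max())
    b=q[(q[:,1]>.222)&(abs(q[:,0]-xm)<.06)]
    f=np.polyfit(b[:,0],b[:,1],1);print("back: slope",f[0],"y mid",np.polyval(f,xm),xm,len(b),"resid",np.std(b[:,1]-np.polyval(f,b[:,0])))
    for s in(0,1):
        r=q[(q[:,1]>.17)&(q[:,1]<.21)&((q[:,0]>xm)==s)];print("side",s,len(r),r[:,0].min(),r[:,0].max(),np.median(r[:,0]),np.median(r[:,1]))
    r=(z>.152)&(z<.166)&(x>.38)&(x<.58)&(y>0)&(y<.16);r=P[r]
    a=cv2.minAreaRect(r[:,:2].astype(np.float32));print("rim",a)
    for lo in(1,0):
        s=r[(abs(r[:,0]-.475)<.05)]; 
        yc=.074-.12*(s[:,0]-.475); d=s[:,1]-yc; s=s[(d>.033) if lo else(d<-.033)]
        print(" edge",lo,np.polyfit(s[:,0]-.475,s[:,1],1),len(s))
    # screen
    s=P[(x>.55)&(x<.66)&(y>-.2)&(y<.2)&(z>.005)]; print("screen",len(s),s[:,0].min(),np.median(s[:,0]),np.percentile(s[:,2],[5,50,95]))
E
```

```text
x range 0.371601087791683 0.5725832297132094
back: slope -0.07274923833641853 y mid 0.2589726301031542 0.4720921587524462 148 resid 0.0036604612214700227
side 0 32 0.371601087791683 0.39254210494847047 0.38071075747202066 0.1984050982827168
side 1 43 0.5505553015174884 0.5725832297132094 0.5601673582209742 0.1913882574200172
rim ((0.4740692973136902, 0.07445693761110306), (0.0922984629869461, 0.1320371776819229), 83.28145599365234)
 edge 1 [-0.11902804  0.11565832] 126
 edge 0 [-0.12137729  0.03230425] 123
screen 709 0.5521069317201308 0.6090797413105408 [0.00532081 0.01147733 0.03993468]
x range 0.3736300616860052 0.5782028319222887
back: slope -0.057487976818570985 y mid 0.25891840155774154 0.47591644680414696 245 resid 0.00403087808753755
side 0 38 0.3736300616860052 0.3969229559177614 0.3839863839901549 0.19846710599616108
side 1 73 0.5536733331644672 0.5782028319222887 0.5661088532091088 0.19236602416213333
rim ((0.47752833366394043, 0.07355082035064697), (0.10020322352647781, 0.13437043130397797), 81.71759033203125)
 edge 1 [-0.12469576  0.11690157] 194
 edge 0 [-0.11427358  0.03366846] 176
screen 672 0.5506051236582512 0.6138476077915668 [0.00592489 0.01302135 0.04124066]
```

>>> carry_out([
  [2,-4.5,1,-0.13,9.1],
  [4,-9,2,-0.26,9.1],
  [6,-13.5,2,-0.39,9.1],
  [8,-18,2,-0.52,9.1],
  [10,-22.5,2,-0.65,9.1],
  [12,-27,2,-0.78,9.1],
  [14,-31.5,2,-0.91,9.1],
  [16,-36,2,-1.04,9.1],
  [18,-40,2,-1.17,9.1],
  [20,-44.5,2,-1.3,9.1],
  [22,-49,2,-1.39,9.1],
  [24,-53,2,-1.39,9.1],
  [26,-57,2,-1.39,9.1],
  [27.5,-60.5,2,-1.39,9.1],
  [28.3,-61.7,2,-1.39,9.1],
  [28.3,-61.7,2,-1.39,9.1],
  [28.3,-61.7,2,-1.39,9.1],
])

```text
clock: 1.8
position: [0.4683, -0.0202, 0.3112]
ee_rot: [-2.351, -2.081, 0.003]
force: [-0.0, 0.6, -0.0]
width: 0.995
```

```bash
python3 - <<'E'
from h import *
look("wrist","w1");look("scene","s1")
a=cv2.imread("pics/w1.png");b=cv2.imread("pics/s1.png")
cv2.imwrite("pics/v1.png",np.hstack([cv2.resize(a,(400,300)),cv2.resize(b[60:330,200:560],(400,300))]))
print(arm.get_calibration("wrist")["tool_from_camera"])
P=np.load("s1.npy");x,y,z=P[...,0],P[...,1],P[...,2]
for lo in np.arange(.24,.40,.02):
    q=P[(z>lo)&(z<lo+.02)&(abs(x-.468)<.12)&(abs(y+.02)<.11)]
    if len(q):print(round(lo-.311,3),len(q),np.percentile(q[:,0],[2,98])-.468,np.percentile(q[:,1],[2,98])+.02)
E
```

```text
[[ 4.39339182e-04 -9.63021399e-01 -2.69424558e-01  7.20111849e-02]
 [ 9.99999820e-01  5.33460099e-04 -2.76123265e-04 -2.99177578e-04]
 [ 4.09639864e-04 -2.69424388e-01  9.63021460e-01 -9.29978310e-02]
 [ 0.00000000e+00  0.00000000e+00  0.00000000e+00  1.00000000e+00]]
-0.071 53 [-0.05570022  0.06166602] [-0.00103698  0.01819411]
-0.051 129 [-0.05888368  0.0646306 ] [-0.01317228  0.02004075]
-0.031 120 [-0.06004538  0.06616386] [-0.00563239  0.01990321]
-0.011 96 [-0.07922567  0.09089369] [-0.02006829  0.04608511]
0.009 558 [-0.076551    0.09136263] [-0.03252175  0.04640955]
0.029 1048 [-0.08957563  0.09611826] [-0.03743181  0.04582201]
0.049 275 [-0.04462564  0.02057521] [-0.01985979  0.03045299]
0.069 182 [-0.0435885   0.02057521] [-0.01876185  0.02961297]
0.089 311 [-0.04715383  0.03752743] [-0.01127522  0.04140071]
```

View pics/v1.png

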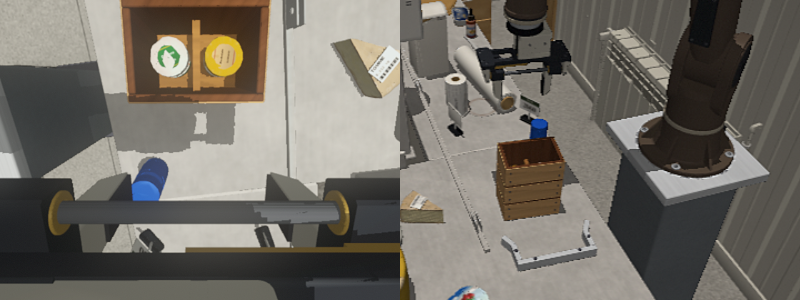

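```bash
python3 - <<'E'
from h import *
print(arm.observe()["joints"].round(3))
P=np.load("w1.npy");im=cv2.imread("pics/w1.png");x,y,z=P[...,0],P[...,1],P[...,2]
hsv=cv2.cvtColor(im,cv2.COLOR_BGR2HSV)
q=P[(hsv[...,0]>105)&(hsv[...,0]<130)&(hsv[...,1]>150)&(z>.01)&(z<.13)];print("blue",q.min(0),q.max(0))
r=P[(z>.15)&(z<.166)&(x<.58)&(y>-.02)&(y<.16)];d=r[:,1]-(.074-.12*(r[:,0]-.475));s=r[(d<-.033)&(abs(r[:,0]-.475)<.05)]
print("rear rim outer",np.polyfit(s[:,0]-.475,s[:,1],1),np.percentile(d,1))
E
```

```text
[-0.639  0.168  0.666  1.948 -0.118  1.067 -0.042]
blue [ 0.37023229 -0.09850167  0.05371074] [ 0.40720215 -0.06872125  0.10231107]
rear rim outer [-0.11529467  0.03182402] -0.046570700320340365
```

```bash
python3 - <<'E'
from h import *
P=np.load("s1.npy");x,y,z=P[...,0],P[...,1],P[...,2]
for lo in np.arange(.28,.46,.01):
    q=P[(z>lo)&(z<lo+.01)&(abs(x-.468)<.12)&(y>-.2)&(y<.2)]
    if len(q):print(round(lo-.311,3),len(q),"ymax",np.percentile(q[:,1]+.02,[50,95,100]).round(3),"x",np.percentile(q[:,0]-.468,[1,99]).round(3))
im=cv2.imread("pics/s1.png")[90:170,270:400];cv2.imwrite("pics/hand.png",cv2.resize(im,None,fx=6,fy=6,interpolation=cv2.INTER_CUBIC))
E
```

```text
-0.031 59 ymax [0.005 0.019 0.02 ] x [-0.059  0.066]
-0.021 61 ymax [0.007 0.02  0.022] x [-0.061  0.066]
-0.011 12 ymax [0.016 0.017 0.017] x [-0.05   0.059]
-0.001 84 ymax [0.027 0.045 0.047] x [-0.08   0.091]
0.009 265 ymax [0.029 0.044 0.048] x [-0.078  0.09 ]
0.019 293 ymax [0.026 0.045 0.049] x [-0.081  0.095]
0.029 275 ymax [0.023 0.045 0.05 ] x [-0.085  0.098]
0.039 773 ymax [0.012 0.039 0.05 ] x [-0.093  0.096]
0.049 142 ymax [0.025 0.03  0.032] x [-0.045  0.021]
0.059 133 ymax [0.025 0.028 0.031] x [-0.045  0.021]
0.069 131 ymax [0.023 0.028 0.03 ] x [-0.045  0.02 ]
0.079 51 ymax [0.023 0.029 0.03 ] x [-0.044  0.021]
0.089 97 ymax [0.037 0.041 0.044] x [-0.044  0.022]
0.099 214 ymax [0.031 0.04  0.043] x [-0.048  0.038]
0.109 194 ymax [0.025 0.036 0.04 ] x [-0.031  0.038]
0.119 33 ymax [0.029 0.036 0.042] x [-0.013  0.039]
0.129 181 ymax [0.034 0.043 0.045] x [-0.033  0.044]
0.139 161 ymax [0.035 0.043 0.045] x [-0.037  0.044]
```

View pics/hand.png

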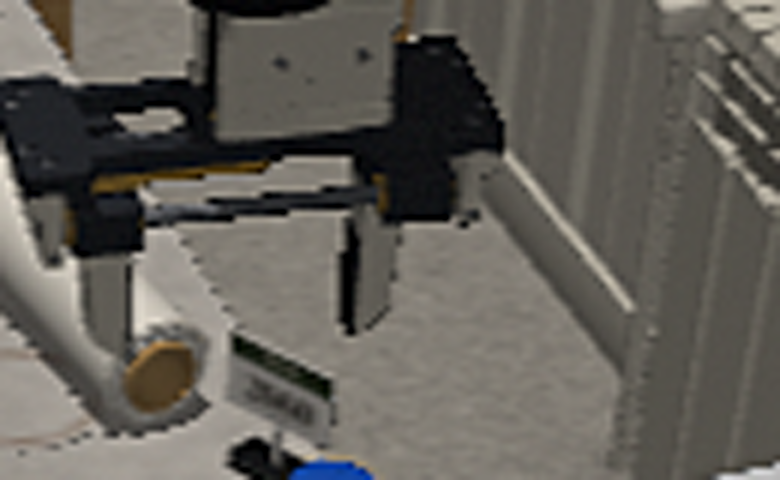

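>>> carry_out([
  [0,0,-3,0,9.1],
  [0,0,-6,0,9.1],
  [0,0,-9,0,9.1],
  [0,0,-12,0,9.1],
  [0,0,-14,0,9.1],
  [0,0,-16,0,9.1],
  [0,0,-18,0,9.1],
  [0,0,-20,0,9.1],
  [0,0,-21.5,0,9.1],
  [0,0,-22.5,0,9.1],
  [0,0,-23.2,0,9.1],
  [0,0,-23.7,0,9.1],
  [0,0,-23.7,0,9.1],
  [0,0,-23.7,0,9.1],
])

```text
clock: 3.3
position: [0.4684, -0.0194, 0.0746]
ee_rot: [-2.349, -2.084, 0.001]
force: [-0.4, -0.2, -0.6]
width: 0.99
```

```bash
cat > m.py <<'E'
from h import *
import sys
P={n:look(n,sys.argv[1]+n) and np.load(sys.argv[1]+n+".npy") for n in("top","scene")}
s=arm.observe();print(s["clock"],s["position"].round(4),s["force"].round(1))
from scipy.spatial import cKDTree
for n in P:
    p=P[n];x,y,z=p[...,0],p[...,1],p[...,2];im=cv2.imread(f"pics/{sys.argv[1]}{n}.png");h=cv2.cvtColor(im,cv2.COLOR_BGR2HSV)
    brown=(h[...,0]<20)&(h[...,1]>80)
    q=p[brown&(z>.145)&(z<.18)&(x>.36)&(x<.6)&(y>-.02)&(y<.32)]
    q=q[abs(q[:,2]-np.median(q[:,2]))<.012]
    A=np.c_[q[:,:2]-q[:,:2].mean(0),np.ones(len(q))];f=np.linalg.lstsq(A,q[:,2],rcond=None)[0]
    r=cv2.minAreaRect(q[:,:2].astype(np.float32));print(n,"c",np.round(r[0],4),"size",np.round(r[1],3),"ang",round(r[2],1),"yawcw",round(np.radians(90-r[2]),3),"tilt xy",f[:2].round(3),"z",f[2].round(4),len(q))
    # front rim line
    b=p[(z>.02)&(z<.03)&(abs(x-.473)<.07)&(y>.245)&(y<.28)];g=np.polyfit(b[:,0]-.474,b[:,1],1);print("  back rail mid y",g.round(4),len(b))
E
python3 m.py a
```

```text
3.4 [ 0.4685 -0.0194  0.0747] [ 0.2 -0.1  0.5]
top c [0.4741 0.0746] size [0.089 0.131] ang 83.1 yawcw 0.12 tilt xy [-0.007 -0.01 ] z 0.1586 298
  back rail mid y [-0.063   0.2586] 168
scene c [0.4777 0.0737] size [0.1   0.134] ang 82.9 yawcw 0.123 tilt xy [ 0.    -0.002] z 0.1558 865
  back rail mid y [-0.0649  0.2591] 279
```

>>> carry_out([
  [0,0.4,-0.1,0,9.1],
  [0,0.7,-0.2,0,9.1],
  [0,0.9,-0.2,0,9.1],
  [0,1.1,-0.2,0,9.1],
  [0,1.3,-0.2,0,9.1],
  [0,1.5,-0.25,0,9.1],
  [0,1.7,-0.25,0,9.1],
  [0,1.9,-0.3,0,9.1],
  [0,2.1,-0.3,0,9.1],
])

```text
clock: 4.3
position: [0.4688, -0.0011, 0.0722]
ee_rot: [2.352, 2.08, -0.002]
force: [-0.5, -10.7, 6.1]
width: 0.987
```

```bash
python3 m.py b
```

```text
4.4 [ 0.4689 -0.0007  0.0722] [-1.2 -9.3  5.8]
top c [0.476 0.089] size [0.072 0.131] ang 82.4 yawcw 0.133 tilt xy [-0.003  0.005] z 0.1592 246
  back rail mid y [-0.0654  0.2587] 171
scene c [0.4787 0.0804] size [0.098 0.134] ang 83.2 yawcw 0.118 tilt xy [ 0.002 -0.003] z 0.1558 878
  back rail mid y [-0.0638  0.2591] 290
```

>>> carry_out([
  [0,0.4,-0.05,0,9.1],
  [0,0.8,-0.1,0,9.1],
  [0,1.2,-0.1,0,9.1],
  [0,1.6,-0.1,0,9.1],
  [0,2.0,-0.1,0.005,9.1],
  [0,2.4,-0.12,0.01,9.1],
  [0,2.8,-0.12,0.015,9.1],
  [0,3.2,-0.14,0.02,9.1],
  [0,3.6,-0.14,0.025,9.1],
  [0.1,4.0,-0.16,0.03,9.1],
  [0.1,4.4,-0.16,0.035,9.1],
  [0.1,4.8,-0.18,0.04,9.1],
  [0.1,5.2,-0.18,0.045,9.1],
  [0.1,5.6,-0.2,0.05,9.1],
  [0.1,6.0,-0.2,0.055,9.1],
  [0.1,6.4,-0.2,0.055,9.1],
  [0.1,6.8,-0.2,0.055,9.1],
  [0.1,7.2,-0.2,0.055,9.1],
])

```text
clock: 6.2
position: [0.4709, 0.0684, 0.0709]
ee_rot: [2.296, 2.137, -0.001]
force: [0.0, -13.1, 9.2]
width: 0.998
```

```bash
python3 m.py c
```

```text
6.3 [0.4709 0.0693 0.0708] [ 0.5 -8.5  5.6]
top c [0.4761 0.1712] size [0.053 0.131] ang 81.9 yawcw 0.141 tilt xy [ 0.001 -0.023] z 0.1584 214
  back rail mid y [-0.0686  0.2587] 170
scene c [0.4769 0.1504] size [0.097 0.133] ang 85.5 yawcw 0.079 tilt xy [-0.    -0.007] z 0.1559 949
  back rail mid y [-0.0662  0.2591] 281
```

View pics/cscene.png

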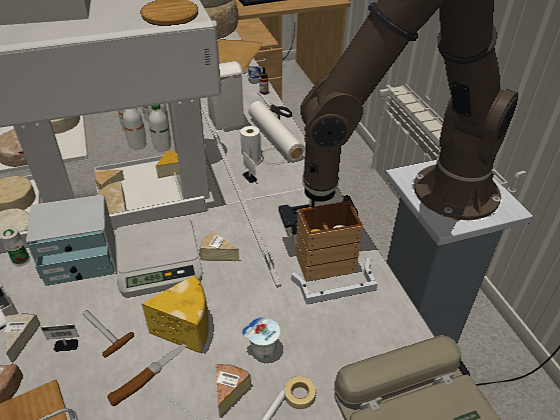

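The crate is upright at about (330,245), entering the berth centred. About 57 mm remain.

>>> carry_out([
  [0,0.4,0,0,9.1],
  [0,0.8,0,0,9.1],
  [0,1.2,0,0.005,9.1],
  [0,1.6,0,0.01,9.1],
  [0,2.0,0,0.01,9.1],
  [0,2.4,0,0.01,9.1],
  [0,2.8,0,0.01,9.1],
  [0,3.2,0,0.01,9.1],
  [0,3.6,0,0.01,9.1],
  [0,4.0,0,0.01,9.1],
  [0,4.3,0,0.01,9.1],
  [0,4.6,0,0.01,9.1],
  [0,4.8,0,0.01,9.1],
  [0,5.0,0,0.01,9.1],
  [0,5.1,0,0.01,9.1],
])

```text
clock: 7.8
position: [0.4711, 0.1181, 0.071]
ee_rot: [2.286, 2.145, -0.002]
force: [0.9, -10.2, 4.4]
width: 0.994
```

```bash
python3 m.py d
```

```text
7.9 [0.4711 0.1182 0.0709] [ 0.3 -8.4  2.6]
top c [0.4742 0.2001] size [0.091 0.127] ang 86.3 yawcw 0.065 tilt xy [ 0.    -0.011] z 0.1585 216
  back rail mid y [35.0811  2.7092] 2
scene c [0.4762 0.2002] size [0.098 0.134] ang 86.2 yawcw 0.067 tilt xy [-0.001 -0.008] z 0.1558 1016
  back rail mid y [-0.0265  0.2576] 334
```

>>> carry_out([
  [0,0.2,0,0,9.1],
  [0,0.3,0,0,9.1],
  [0,0.4,0,0,9.1],
  [0,0.5,0,0,9.1],
  [0,0.6,0,0,9.1],
  [0,0.7,0,0,9.1],
])

```text
clock: 8.5
position: [0.4711, 0.1228, 0.071]
ee_rot: [2.288, 2.141, -0.005]
force: [-0.1, -10.0, 3.9]
width: 0.992
```

```bash
python3 m.py e
```

```text
8.6 [0.4711 0.1231 0.071 ] [-0.3 -8.8  2.9]
top c [0.4744 0.2051] size [0.09  0.128] ang 85.6 yawcw 0.076 tilt xy [ 0.    -0.026] z 0.1582 215Traceback (most recent call last):
  File "m.py", line 14, in <module>
    b=p[(z>.02)&(z<.03)&(abs(x-.473)<.07)&(y>.245)&(y<.28)];g=np.polyfit(b[:,0]-.474,b[:,1],1);print("  back rail mid y",g.round(4),len(b))
                                                              ~~~~~~~~~~^^^^^^^^^^^^^^^^^^^^^^
    raise TypeError("expected non-empty vector for x")
TypeError: expected non-empty vector for x
```

>>> carry_out([
  [0,0.2,0,0,9.1],
  [0,0.25,0,0,9.1],
  [0,0.3,0,0,9.1],
  [0,0.35,0,0,9.1],
  [0,0.35,0,0,9.1],
])

```text
clock: 9.1
position: [0.4709, 0.1241, 0.0711]
ee_rot: [2.29, 2.137, -0.007]
force: [-1.3, -10.0, 5.1]
width: 0.994
```

>>> carry_out([
  [0,0.25,0,0,9.1],
  [0,0.3,0,0,9.1],
  [0,0.35,0,0,9.1],
  [0,0.4,0,0,9.1],
])

```text
clock: 9.5
position: [0.4706, 0.1253, 0.0712]
ee_rot: [2.292, 2.132, -0.011]
force: [-1.1, -14.1, 7.4]
width: 0.99
```

```bash
sed -i 's/^    b=p.*$//' m.py; python3 m.py f
```

```text
9.6 [0.4707 0.1253 0.0712] [ -1.  -12.3   5.7]
top c [0.4937 0.2329] size [0.075 0.153] ang 52.9 yawcw 0.648 tilt xy [ 0.009 -0.008] z 0.1586 210
scene c [0.4766 0.2057] size [0.098 0.134] ang 85.9 yawcw 0.072 tilt xy [ 0.    -0.004] z 0.1561 1013
```

>>> carry_out([
  [0,-0.2,0,0,9.1],
  [0,-0.5,0,0,9.1],
  [0,-1.0,0,0,9.1],
  [0,-1.6,0,0,9.1],
  [0,-2.4,0,0,9.1],
  [0,-3.2,0,0,9.1],
  [0,-4.0,0,0,9.1],
  [0,-4.0,0,0,9.1],
])

```text
clock: 10.4
position: [0.4707, 0.0837, 0.0713]
ee_rot: [2.294, 2.13, -0.011]
force: [-0.9, -0.4, -0.7]
width: 0.994
```

```bash
python3 m.py g; python3 - <<'E'
import cv2,numpy as np
a=cv2.imread("pics/gscene.png")[190:310,270:400];b=cv2.imread("pics/gtop.png")[195:285,165:295]
cv2.imwrite("pics/g.png",np.hstack([cv2.resize(a,(433,400),interpolation=2),cv2.resize(b,(367,400)[:1]+(254,),interpolation=2) if 0 else cv2.copyMakeBorder(cv2.resize(b,(367,254),interpolation=2),0,146,0,0,0)]))
E
```

```text
10.5 [0.4707 0.0851 0.0712] [ 1.1 -0.3 -1.1]
top c [0.473  0.2086] size [0.086 0.132] ang 85.6 yawcw 0.076 tilt xy [-0.006 -0.008] z 0.1586 307
scene c [0.4768 0.2071] size [0.098 0.134] ang 86.5 yawcw 0.061 tilt xy [-0.001 -0.005] z 0.1559 1025
```

View pics/g.png

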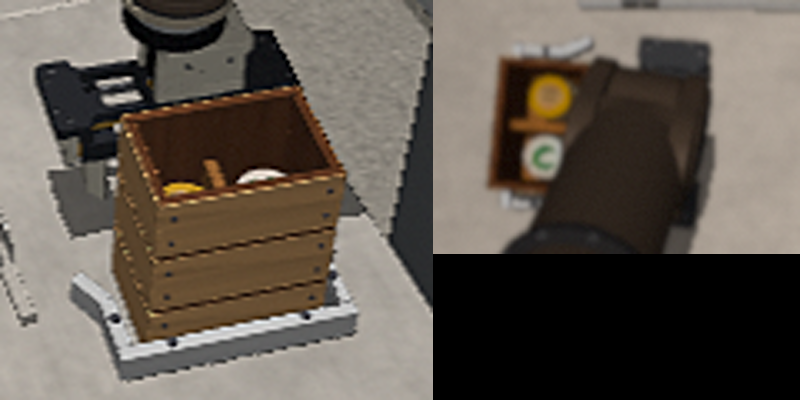

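The crate now stands against the back rail between the side rails, with both jars upright and the hand clear. I'll withdraw the hand.

>>> carry_out([
  [0,-1,1,0,9.1],
  [0,-2,4,0,9.1],
  [0,-3,8,0,9.1],
  [0,-4,12,0,9.1],
  [0,-5,16,0,9.1],
  [0,-7,20,0,9.1],
  [0,-10,22,0,9.1],
  [0,-14,22,0,9.1],
  [0,-17,22,0,9.1],
  [0,-17,22,0,9.1],
  [0,-17,22,0,9.1],
  [0,-17,22,0,9.1],
])

```text
clock: 11.7
position: [0.4705, -0.0842, 0.2913]
ee_rot: [2.292, 2.133, -0.01]
force: [-0.4, 0.8, -0.1]
width: 0.988
```

```bash
python3 m.py z; python3 - <<'E'
from h import *
for n in("top","scene"):
    im=cv2.imread(f"pics/z{n}.png");b=cv2.imread(f"pics/{n}.png")
    P=np.load(f"z{n}.npy");x,y,z=P[...,0],P[...,1],P[...,2]
    q=P[(z>.018)&(z<.03)&(abs(x-.474)<.06)&(y>.256)&(y<.285)];
    if len(q):print(n,"back rail slope/mid",np.polyfit(q[:,0]-.474,q[:,1],1).round(3),len(q))
print(arm.observe()["dq"].round(3))
cv2.imwrite("pics/zz.png",np.hstack([cv2.resize(cv2.imread("pics/zscene.png")[190:310,270:400],(433,400),interpolation=2),cv2.copyMakeBorder(cv2.resize(cv2.imread("pics/ztop.png")[190:285,165:330],(367,211),interpolation=2),0,189,0,0,0)]))
E
```

```text
11.8 [ 0.4707 -0.0839  0.2912] [-0.5  0.1 -0.2]
top c [0.4727 0.2065] size [0.092 0.132] ang 85.7 yawcw 0.076 tilt xy [ 0.001 -0.003] z 0.1584 509
scene c [0.4765 0.2069] size [0.097 0.134] ang 85.7 yawcw 0.075 tilt xy [ 0.    -0.004] z 0.1559 1021
scene back rail slope/mid [-0.037  0.261] 214
[-0.001  0.002 -0.    -0.001  0.    -0.003  0.002]
```

View pics/zz.png

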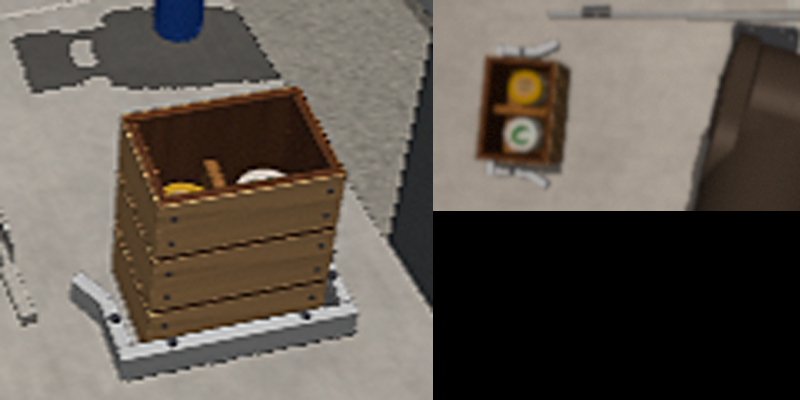

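```bash
python3 -c "
from cell import arm
print(arm.sign_off())"
```

```text
the job is handed in; nothing more can be done
None
```

I pushed the crate slowly into the berth until the push force rose to about 14 N, which I took as contact with the back rail. Then I drew the hand straight back and up, and handed the job in at about 12 s on the clock.

**Departure from the instructions:** with the tool pointing straight down, the gripper's body sticks out about 28 mm further forward than the fingers. So the front of the body, about 70 mm up, did the pushing rather than the fingertips low on the crate. That is above the 60 mm at which it may tip. The wrist force stayed at 8–14 N at every reading while pushing. The rim stayed level to within the noise: most fits read 0.01 rad or less, the worst 0.026.

**Last checks, against my estimate of the berth's position:**

| Check | Measured | Allowed |
|---|---|---|
| Distance from home, towards the rail | about 1–2 mm short | 8 mm |
| Sideways offset | a few mm at most | 18 mm |
| Angle to the berth | about 0.01 rad | 0.07 rad |
| Rim tilt | 0.004 rad or less | 0.05 rad |

- **Jars and hand:** both jars look upright in the crate, and the hand is clear and touching nothing.
- **Camera disagreement:** the two cameras differ by about 4 mm on the crate's sideways position. I used the middle, about 0.474 m.
- **Failed check:** the last attempt to refit the back rail was not usable, because the crate and arm hid most of it. I used the earlier fits, where both cameras agreed to about 0.5 mm.
- **Not measured:** I did not re-measure the bystanders, but the hand's path stayed clear of them.

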